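# Clear the light bench and hold the sample cell in the beam

## Robot

A 6-joint arm with a two-finger parallel gripper is mounted at the origin on the work surface. World frame = base frame: x ahead of the robot, y to its left, z up, the work surface at z = 0. Lengths are in m, angles in rad, forces in N, time in s.
With the tool pointing down it reaches from about 0.4 to 0.925 m from the base axis. Payload 12.5 kg.
Tool frame: the origin (TCP) lies at the centre of the arm's flange, where the gripper is bolted on; the fingertips stand 190 mm ahead of it and the grasp point (between the pads) lies 171 mm ahead of it; y points along the fingers, z is the direction in which the jaws open and shut, and the axes are right-handed (so a half turn about y gives the same grasp; the last joint's range is limited). The gripper opens to 95 mm and grips with 3 to 60 N. Pads are 20 mm wide; open, the fingers measure 119 mm over their backs; the gripper's body (75 mm by 180 mm) begins 59 mm behind the grasp point.
Start: joints at [1.074, 0.491, 1.559, -0, 1.092, -0.106], TCP at [0.238, 0.578, 0.405] pointing down, gripper open.
Joint ranges: [-3.1, 3.1], [-0.84, 2.19], [0.05, 2.79], [-1.13, 4.28], [0.06, 2.93], [-2.69, 2.69]. Speed limits (rad/s): [2.22, 2.22, 2.79, 3.14, 3.14, 3.14].

## Interface

Orientations are given as a 3x3 rotation matrix whose columns are the frame's x, y, z axes.
In Python, from bench import robot gives the robot as it stands.
- The arm moves only by the shell command python3 -m jog 'ROWS'. ROWS is JSON, a list of rows, each a list of 7 numbers: the turn, a rotation vector about the world's x, y, z in degrees, then the shift along the world's x, y, z in m, then the closure, from -1 (fully open) to 1 (shut), so that 0 is half open. In form: [[wx, wy, wz, tx, ty, tz, fingers], ...]. A call has exactly 5 rows; each row shifts and turns the pose as measured when the row begins; what a row does not reach is not made up. A row lasts 1/10 s, in which the tool goes at most 50 mm and 8.59 degrees, less where a joint would pass 70% of its speed; a pose out of reach is approached as far as the arm can. A call with a gripper value outside its range is refused whole. The fingers move at their own pace and stop on an object; the grip force is fixed at half the most. Time passes only in rows, so rows that do not move let the fingers close, or fill a call up. It gives the time, the measured TCP pose, the force and the opening at its end, in the units of the state.
- robot.get_state(): the state, without advancing time (a new reading comes with each control period).
- robot.camera(name): name is "scene" or "top"; returns a dict with "color" (480x640x3 uint8, red, green, blue), "range_z" (480x640 float32, m along the optical axis (not along the pixel's ray), 0 where there is no reading), "vfov" (degrees; the focal length in pixels is half the picture's height over the tangent of half this angle, whatever the lens; pixels are square), "cx", "cy" (the principal point, pixels), "origin" and "orientation" of the camera in the world. Camera axes: x right, y up, looking along -z (the intrinsics and any distortion apply to the point x, -y, -z); pixel columns grow to the right and rows downward; lengths in m; the calibration is good to about 2 mm. A picture is of the moment at which its call begins.
- robot.close_job(): hands the job in, once; it reports no verdict.
Trained networks look in a picture, given as the dict that the camera call returned (one of the last four; its "shot" number tells which), for a name from the list of things; names that differ only in an ending like _2 or _b are one class to them, and where a whole thing is asked for, a point or a joint stands for the part that bears it (a point fixed in the world has none). Each returns a list of dicts, best first, with "confidence" (0 to 1); they miss things now and then, are a little off and sometimes report something else, mostly with a low value. They report only what shows in the picture. A call takes as long as a camera call. They do not tell look-alikes from the thing itself.
- robot.find_in(picture, thing): "bbox" ([left, top, right, bottom] as shares, 0 to 1, of the picture: columns of its width, rows of its height, round what is visible of it).
- robot.cut_out(picture, thing): "mask" (480x640 bool, what is visible of it) and "bbox" ([left, top, right, bottom] as shares, 0 to 1, of the picture: columns of its width, rows of its height, round what is visible of it).
- robot.tip_of(picture, thing): "location" ([column, row] as shares, 0 to 1, of the picture: columns of its width, rows of its height: a listed point, or the origin of a listed thing).
The state is a dict: "clock": time; "q": joint angles; "joint_vel": joint speeds; "effort": joint torques, N m; "position": TCP position; "ee_rot": TCP orientation; "wrist_force": force on the tool from outside, world axes, zero at the start; "ft_torque": the same for the moment, N m; "width": finger opening in m.
Only numpy, scipy, OpenCV 4.12 (cv2) and the standard library are available. Lean on these libraries where they do the work, as an engineer would, in place of code of your own. Each camera call takes 0.05 s, during which the arm holds its last target.

## Task

Two stray amber jars, one blocking the gap of the light bench and one on the table, belong on the low wooden shelf: stand them upright on its white middle line in one straight, neat side-by-side row with the jar already there, hardly a finger's width between neighbours, and leave that jar where it is. Then take the orange-lidded cell from the rack by its white frosted faces only, never touching its clear faces, and hold it upright in the gap of the light bench, clear faces square to the lamp and the detector, so that the light passes through the middle of its window, midway between them. Finish while still holding it there in the air, resting on nothing; leave the blue- and green-lidded cells in their wells.

Things in the scene. Friction and masses are not known exactly. Their poses are not given: they have to be found in the camera images.
- bench: light bench, fixed (place and yaw vary): deck 110 mm (x) by 300 mm (y), top 20 mm above the table; black lamp box at its +y end, white detector box at its -y end, both up to 80 mm wide and reaching 100 mm above the table. Lens and eye face each other along y, 128 mm apart (y -65 to +63 mm); a yellow line on the deck marks the beam. Origin: under the middle of the gap at table height.
- beam (a point): the middle of the light beam in the gap of the light bench, 70 mm above the table and 50 mm above the deck; axes as bench, the beam runs along y.
- shelf: low wooden shelf, fixed (place and yaw vary): board 90 mm (its x) by 280 mm (its y), flat top 35 mm above the table, no walls or lips; a thin white line along its y marks the middle (x = 0). Origin: under its centre at table height, z up.
- jar_home: amber jar with a black screw cap and a blank paper label, upright cylinder 44 mm across and 65 mm tall, 70 to 140 g. Origin: centre of its underside, z up. Stands on the shelf on the white line, up to 50 mm to either side of the shelf's middle, so there is room for one jar on each side of it. Must stay where it is.
- jar_a: amber jar with a black screw cap and a blank paper label, upright cylinder 44 mm across and 65 mm tall, 70 to 140 g. Origin: centre of its underside, z up. At the start it stands on the deck of the light bench, in the gap, in the beam.
- jar_b: amber jar with a black screw cap and a blank paper label, upright cylinder 44 mm across and 65 mm tall, 70 to 140 g. Origin: centre of its underside, z up. At the start it stands on the table, in front of the shelf.
- rack: grey rack block, fixed (place and yaw vary), 164 mm (its x) by 46 mm (its y), 25 mm tall, with three square wells 27 mm wide and 17 mm deep at x = -60, 0 and 60 mm; the cells stand in them, their axes along the rack's. Origin: under its centre at table height.
- cell: orange-lidded cell (cuvette), 24 x 24 mm, 64 mm tall plus a 6 mm orange lid 16 mm wide, 60 g. Stands in one of the rack's wells (it varies), underside 8 mm above the table. White frosted faces look to its +y and -y, clear bluish faces to +x and -x, each 18 mm wide, full height; corners notched 3 mm, so a flat pad on one face misses the others. Origin: centre of its underside, z up.
- cell_clear: the clear glass core of the orange-lidded cell, with the two clear faces at its x = +12 and -12 mm; part of the cell, same origin and axes as cell. Fingers must not touch it.
- window (a point): the middle of the window of the orange-lidded cell, where the light must pass: on its centre line, 20 mm above its underside; axes as cell.
- cell_blue: blue-lidded cell, stands in one of the rack's three wells (which one varies). Same size and build as cell. Origin: centre of its underside. It must stay in its well.
- cell_green: green-lidded cell, stands in one of the rack's three wells (which one varies). Same size and build as cell. Origin: centre of its underside. It must stay in its well.
There are look-alikes about, which are no part of the job. What is shaped like the cell but red is not meant.

How it is judged:
By the outcome, as a careful person would: the job done as asked, in the order asked, and still so for the second after the job is handed in, while the arm keeps its last pose, push and grip.
It also fails if it takes over 72 s, if anything falls off the work surface, if the arm or the gripper's body presses on something with over 40 N, if the wrist force passes 120 N, or if a joint passes its speed limit or range.

## Working session

There is one attempt and no reset: what is moved stays moved. The work goes in short steps, Python scripts to look and compute and a shell command to move; the robot and the scene stay as the last step left them, time stands still between calls to the robot, and variables do not carry over. Pictures are saved under pics/ and viewed, and the job is handed in when it is done.

```bash
ls; mkdir -p pics
cat > h.py <<'E'
from bench import robot
import numpy as np, cv2
def shot(n,name):
    p=robot.camera(n); cv2.imwrite('pics/%s.png'%name,p['color'][:,:,::-1]); np.save('pics/%s.npy'%name,p,allow_pickle=True); return p
def K(p):
    f=240/np.tan(np.radians(p['vfov'])/2); return f,p['cx'],p['cy']
def cloud(p):
    f,cx,cy=K(p); v,u=np.mgrid[0:480,0:640]; d=p['range_z']
    c=np.stack([(u-cx)/f*d,-(v-cy)/f*d,-d],-1)
    return c@np.array(p['orientation']).T+np.array(p['origin'])
E
python3 - <<'E'
from h import *
for n in('scene','top'):
    p=shot(n,n+'0'); print({k:v for k,v in p.items() if k not in('color','range_z')})
s=robot.get_state(); print({k:np.round(s[k],3).tolist() for k in s})
E
```

```text
pics
{'vfov': 50.711621574558734, 'cx': 327.35694913993314, 'cy': 231.5733408215179, 'origin': array([ 0.90200759, -0.50791282,  0.66042178]), 'orientation': array([[ 0.84770592, -0.3423061 ,  0.40524216],
       [ 0.53004331,  0.57708993, -0.62130613],
       [-0.02118429,  0.74148078,  0.6706396 ]]), 'shot': 1}
{'vfov': 52.149350476946765, 'cx': 327.390196022687, 'cy': 237.8652431204817, 'origin': array([0.49936053, 0.04789467, 1.11796684]), 'orientation': array([[-0.0178074 ,  0.99951045, -0.02572476],
       [-0.99973951, -0.01743233,  0.01473176],
       [ 0.0142761 ,  0.0259804 ,  0.99956051]]), 'shot': 2}
{'clock': 0.1, 'q': [1.074, 0.492, 1.559, -0.0, 1.092, -0.106], 'joint_vel': [0.002, -0.001, -0.002, -0.0, 0.0, 0.0], 'effort': [0.003, -61.362, -25.861, 0.069, 0.047, -0.0], 'position': [0.238, 0.578, 0.404], 'ee_rot': [[0.925, -0.0, 0.381], [-0.381, -0.001, 0.925], [-0.0, -1.0, -0.001]], 'wrist_force': [0.543, 0.357, -0.257], 'ft_torque': [0.037, 0.007, -0.023], 'width': 0.095}
```

View pics/scene0.png

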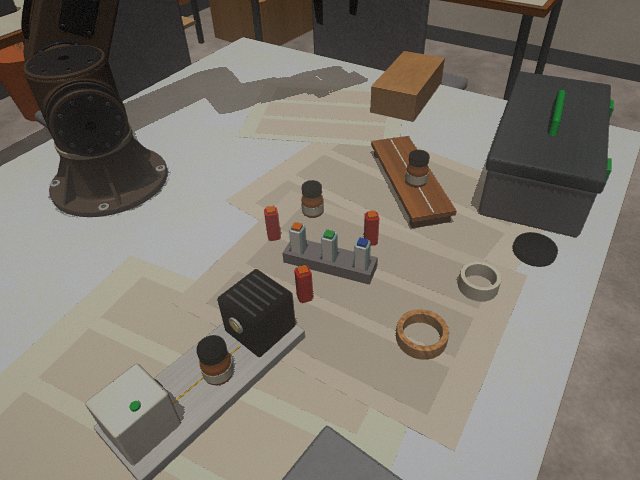

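View pics/top0.png

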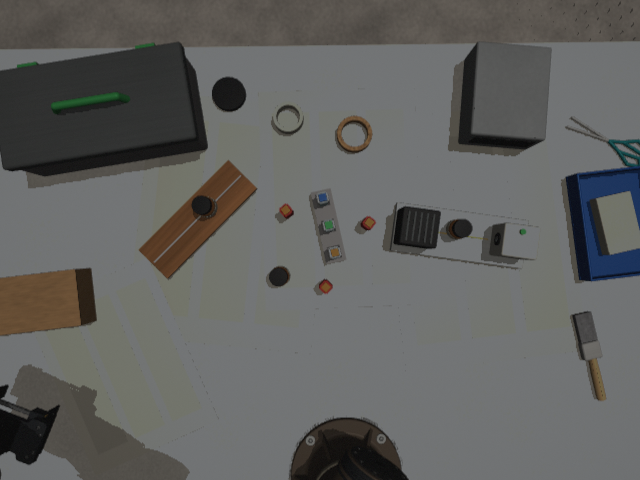

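Top view: orange-lidded cell in the rack at (334,253), blue (322,198), green (327,226). The red look-alikes are at (287,211), (368,223) and (325,286). jar_home (204,205) is on the shelf, jar_b (279,276) on the table, jar_a (460,228) on the bench deck between the lamp (417,227) and the detector (515,240). Next I'll measure these.

```bash
cat > m.py <<'E'
from h import *
p=np.load('pics/top0.npy',allow_pickle=True).item(); q=np.load('pics/scene0.npy',allow_pickle=True).item()
C=cloud(p); S=cloud(q)
def rect(C,m,zlo,zhi):
    pts=C[m&(C[...,2]>zlo)&(C[...,2]<zhi)]
    r=cv2.minAreaRect((pts[:,:2]*1000).astype(np.float32)); return len(pts),np.round(pts[:,2].mean()*1000,1),r
def box(c0,r0,c1,r1):
    m=np.zeros((480,640),bool); m[r0:r1,c0:c1]=1; return m
print('table z', np.median(C[300:400,250:400,2]), C[300:400,250:400,2].std())
print('table z scene', np.median(S[300:330,500:520,2]))
print('shelf',rect(C,box(125,150,265,290),.028,.045))
print('rack',rect(C,box(300,180,355,270),.018,.030))
print('deck',rect(C,box(380,190,550,275),.013,.026))
for n,b,zl in(('lamp',box(385,190,448,260),.09),('det',box(490,215,550,265),.09)): print(n,rect(C,b,zl,.13))
for n,b,zl in(('home',box(185,190,222,222),.085),('a',box(445,215,477,245),.07),('b',box(262,260,297,292),.05),('orange',box(322,240,347,265),.062),('green',box(318,215,338,237),.062),('blue',box(312,188,333,208),.062)):
    m=b&(C[...,2]>zl); P=C[m]; 
    (x,y),r=cv2.minEnclosingCircle((P[:,:2]*1000).astype(np.float32))
    print(n,len(P),'z',np.round(np.percentile(P[:,2],[10,50,95])*1000,1),'mean',np.round(P[:,:2].mean(0)*1000,1),'circ',round(x,1),round(y,1),round(r,1))
E
python3 m.py
```

```text
table z 0.0007836477330469549 0.07112824022063725
table z scene 0.000282041773136954
shelf (4956, np.float64(35.5), ((632.6466064453125, 373.61114501953125), (251.0609130859375, 280.4496765136719), 44.41268539428711))
rack (1054, np.float64(25.4), ((555.3505249023438, 29.71927261352539), (163.84970092773438, 46.03424072265625), 11.527454376220703))
deck (3202, np.float64(20.4), ((529.7401733398438, -264.709716796875), (300.1084899902344, 110.25819396972656), 81.16626739501953))
lamp (1472, np.float64(100.5), ((545.9879760742188, -159.3965606689453), (80.63134765625, 80.04255676269531), 81.0908432006836))
det (1242, np.float64(100.0), ((513.2073974609375, -369.95062255859375), (76.5982894897461, 70.14451599121094), 81.16241455078125))
home 317 z [ 97.1 100.1 103.5] mean [598.3 289.8] circ 554.1 179.8 142.8
a 301 z [82.1 85.3 88.6] mean [ 542.3 -249.3] circ 526.9 -111.7 161.9
b 279 z [62.6 65.2 68.8] mean [447.2 137.9] circ 467.8 102.4 63.0
orange 120 z [70.7 74.7 81.2] mean [496.5  18.4] circ 496.6 26.9 21.2
green 120 z [70.4 75.2 81.2] mean [554.5  29.8] circ 533.9 36.0 36.5
blue 125 z [70.7 75.  81.4] mean [613.3  41.7] circ 613.7 42.4 14.4
```

Run:
```python
import cv2,numpy as np
t=cv2.imread('pics/top0.png'); s=cv2.imread('pics/scene0.png')
a=cv2.resize(t[180:300,265:385],(480,480),interpolation=3); b=cv2.resize(s[200:310,255:385],(567,480),interpolation=3)
cv2.imwrite('pics/c1.png',cv2.resize(np.hstack([a,b]),(800,367)))
```

```text
(no output)
```

View pics/c1.png

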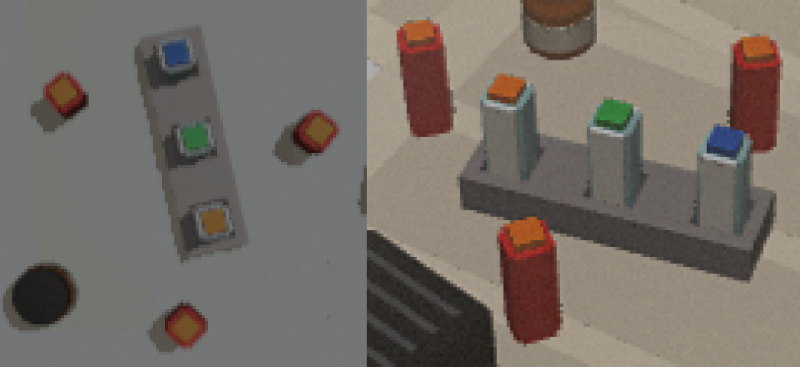

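The two crops confirm it. The orange-lidded cell with white and clear faces is in the rack's near well (top 334,253); the three red-bodied ones are decoys. Next I'll refine the jar positions and the shelf.

```bash
cat > m2.py <<'E'
import sys
exec(open('m.py').read().split("print('table z',")[0])
def circ(C,m,zl,zh):
    mm=(m&(C[...,2]>zl)&(C[...,2]<zh)).astype(np.uint8)
    n,l,st,_=cv2.connectedComponentsWithStats(mm); k=1+np.argmax(st[1:,4]); P=C[(l==k)][:,:2]*1000
    r=cv2.minAreaRect(P.astype(np.float32)); e=[(P[:,i].min()+P[:,i].max())/2 for i in(0,1)]
    return len(P),np.round(P.mean(0),1),'ext',np.round(e,1),'size',np.round(r[1],1)
if __name__=='__main__':
    for n,b,z in(('home',box(180,185,228,227),.1),('a',box(440,210,482,250),.085),('b',box(257,255,302,297),.065)):
        print(n,circ(C,b,z-.008,z+.008))
    # shelf
    m=(box(125,150,265,290)&(C[...,2]>.029)&(C[...,2]<.042)).astype(np.uint8)
    m=cv2.morphologyEx(m,cv2.MORPH_OPEN,np.ones((3,3)))
    n,l,st,_=cv2.connectedComponentsWithStats(m); k=1+np.argmax(st[1:,4])
    r=cv2.minAreaRect((C[l==k][:,:2]*1000).astype(np.float32)); print('shelf',r)
    # white line
    g=p['color'].astype(int).min(-1); w=(l==k)&(g>g[l==k].mean()+2.5*g[l==k].std())
    P=(C[w][:,:2]*1000).astype(np.float32); print(len(P),cv2.fitLine(P,cv2.DIST_HUBER,0,.01,.01).ravel(), np.degrees(np.arctan2(*cv2.fitLine(P,cv2.DIST_HUBER,0,.01,.01).ravel()[1::-1])))
    # scene camera check
    for n,z in(('home',.1),('a',.085),('b',.065)):
        c={'home':(598,290),'a':(542,-249),'b':(447,138)}[n]
        mm=(np.hypot(S[...,0]*1000-c[0],S[...,1]*1000-c[1])<40)
        print('scene',n,circ(S,mm,z-.006,z+.008))
E
python3 m2.py
```

```text
home (300, array([599.7, 293.5]), 'ext', array([599.5, 293.9]), 'size', array([39.3, 38.1]))
a (283, array([ 542.9, -253. ]), 'ext', array([ 543. , -253.1]), 'size', array([37.8, 36.2]))
b (271, array([446.1, 139.6]), 'ext', array([446.5, 139.6]), 'size', array([39. , 38.3]))
shelf ((575.6903686523438, 317.8107604980469), (91.59053039550781, 280.4496765136719), 44.41268539428711)
246 [  0.6992824   -0.71484554 573.2754     321.42847   ] -45.630543
scene home (227, array([600.4, 291.1]), 'ext', array([598.9, 294.2]), 'size', array([39.3, 41.9]))
scene a (611, array([ 542.8, -255. ]), 'ext', array([ 541.9, -253.7]), 'size', array([38.2, 40.9]))
scene b (235, array([446.6, 138. ]), 'ext', array([446.1, 140.2]), 'size', array([37.2, 42.6]))
```

Run:
```python
exec(open('m2.py').read().split("if __name__")[0])
b=box(0,30,215,180)&(C[...,2]>.09)
P=C[b]*1000; print(np.percentile(P[:,2],[5,50,95,99.9]))
r=cv2.minAreaRect(P[:,:2].astype(np.float32)); print(r,cv2.boxPoints(r))
b=S[...,2]>.09; b&=(S[...,1]>.2)&(S[...,0]>.6)&(S[...,0]<1)
P=S[b]*1000; print(np.percentile(P[:,2],[5,50,95,99.9]),P.min(0))
for t,c in(('p1',(634.9,257.6)),('p2',(564.3,329.8))):
    D=C.reshape(-1,3)*1000; D=D[(D[:,2]>110)&(D[:,2]<300)]; d=D[:,:2]-c
    j=d@[.715,.699]; s=d@[.699,-.715]
    for jw,sw in((90,38),(38,90)):
        k=(abs(j)<jw+15)&(abs(s)<sw+15); print(t,jw,k.sum(), D[k].min(0) if k.any() else '', D[k].max(0) if k.any() else '')
```

```text
[ 134.55448765  140.35025232  144.51027247 1117.96684354]
((755.8231811523438, 344.986083984375), (709.7872314453125, 335.18310546875), 74.47587585449219) [[ 499.36053    47.894653]
 [ 822.3155    -41.815125]
 [1012.2858    642.0775  ]
 [ 689.3309    731.7873  ]]
[100.42648894 139.45377609 141.66068421 170.72408896] [600.14948547 273.67099478  90.00222628]
p1 90 90 [727.23601174 293.11327936 111.40734791] [744.55848406 313.16108341 143.9460473 ]
p1 38 0  
p2 90 0  
p2 38 0
```

Measurements agree with the sizes given:
- **Shelf:** centre (575.6, 317.8), line direction (0.699, -0.715), with jar_home on the line.
- **Jar targets:** p1 (635, 258) and p2 (564, 330).
- **Bench:** centre (530, -265), yaw -8.8°.
- **Rack:** centre (555, 30), yaw 11.5°.

First, jar_b.

```bash
python3 -m jog '[[0,0,0,0.021,-0.044,0,-1],[0,0,0,0.021,-0.044,0,-1],[0,0,0,0.021,-0.044,0,-1],[0,0,0,0.021,-0.044,0,-1],[0,0,0,0.021,-0.044,0,-1]]'; python3 -m jog '[[0,0,0,0.021,-0.044,0,-1],[0,0,0,0.021,-0.044,-0.02,-1],[0,0,0,0.021,-0.044,-0.02,-1],[0,0,0,0.021,-0.044,-0.02,-1],[0,0,0,0.021,-0.04,-0.02,-1]]'
```

```text
clock: 0.6
position: [0.3424, 0.3547, 0.4017]
ee_rot: [[0.928, -0.002, 0.373], [-0.373, -0.002, 0.928], [-0.001, -1.0, -0.003]]
wrist_force: [1.5, 0.4, 0.0]
width: 0.0948
clock: 1.1
position: [0.4435, 0.1418, 0.3269]
ee_rot: [[0.928, 0.003, 0.373], [-0.373, 0.0, 0.928], [0.003, -1.0, 0.001]]
wrist_force: [1.4, 0.5, -0.1]
width: 0.0952
```

```bash
python3 -m jog '[[0,0,0,0.0025,-0.002,-0.03,-1],[0,0,0,0,0,-0.03,-1],[0,0,0,0,0,-0.03,-1],[0,0,0,0,0,-0.02,-1],[0,0,0,0,0,-0.004,-1]]'
python3 - <<'E'
from h import *
shot('scene','s1'); shot('top','t1')
E
```

```text
clock: 1.6
position: [0.4483, 0.1335, 0.207]
ee_rot: [[0.924, 0.003, 0.382], [-0.382, -0.0, 0.924], [0.002, -1.0, 0.001]]
wrist_force: [0.0, -0.7, 0.5]
width: 0.0952
```

View pics/s1.png

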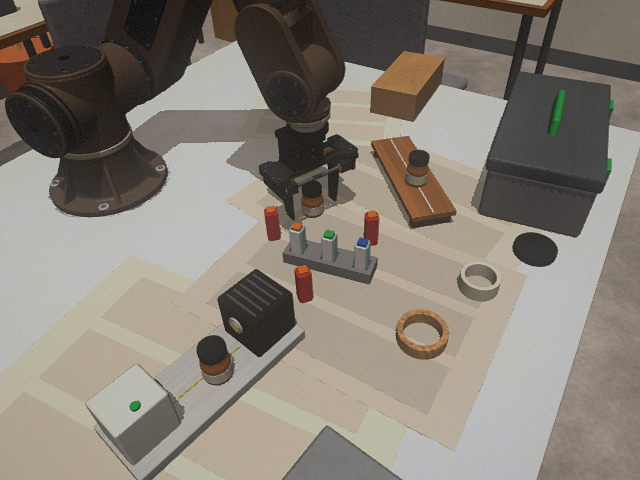

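Fingers straddle jar_b at (312,198). The pose is about 6 mm off in y, so I'll correct it and then close.

```bash
python3 -m jog '[[0,0,0,-0.002,0.006,0.004,-1],[0,0,0,0,0,0,-1],[0,0,0,0,0,0,-1],[0,0,0,0,0,0,0],[0,0,0,0,0,0,0]]'
```

```text
clock: 2.2
position: [0.4467, 0.1409, 0.2168]
ee_rot: [[0.925, 0.011, 0.38], [-0.38, 0.001, 0.925], [0.01, -1.0, 0.005]]
wrist_force: [-0.9, 0.2, -0.3]
width: 0.0845
```

```bash
python3 -m jog '[[0,0,0,0,0,0,0.3],[0,0,0,0,0,0,0.5],[0,0,0,0,0,0,0.6],[0,0,0,0,0,0,1],[0,0,0,0,0,0,1]]'
```

```text
clock: 2.7
position: [0.4467, 0.1407, 0.2169]
ee_rot: [[0.925, 0.011, 0.38], [-0.38, 0.001, 0.925], [0.01, -1.0, 0.005]]
wrist_force: [0.1, -0.2, 0.3]
width: 0.0447
```

```bash
python3 -m jog '[[0,0,0,0,0,0.03,1],[0,0,0,0,0,0.04,1],[0,0,0,0.01,0.016,0.03,1],[0,0,0,0.02,0.032,0.01,1],[0,0,0,0.025,0.04,0,1]]'; python3 -m jog '[[0,0,0,0.025,0.04,0,1],[0,0,0,0.02,0.032,0,1],[0,0,0,0.01,0.018,0,1],[0,0,0,0.005,0.008,0,1],[0,0,0,0,0,0,1]]'
```

```text
clock: 3.2
position: [0.5008, 0.2278, 0.331]
ee_rot: [[0.923, 0.005, 0.385], [-0.385, -0.0, 0.923], [0.004, -1.0, 0.002]]
wrist_force: [1.0, -0.9, -0.5]
width: 0.0428
clock: 3.7
position: [0.5635, 0.3334, 0.3305]
ee_rot: [[0.924, 0.006, 0.382], [-0.382, 0.001, 0.924], [0.005, -1.0, 0.003]]
wrist_force: [-0.5, -0.8, -0.9]
width: 0.0428
```

```bash
python3 -m jog '[[0,0,0,0.001,-0.003,-0.02,1],[0,0,0,0,0,-0.02,1],[0,0,0,0,0,-0.015,1],[0,0,0,0,0,-0.008,1],[0,0,0,0,0,0,1]]'
python3 - <<'E'
from h import *
p=shot('scene','s2'); C=cloud(p)
i=p['color'][120:240,340:470]; cv2.imwrite('pics/s2c.png',cv2.resize(i[:,:,::-1],None,fx=5,fy=5,interpolation=3))
E
```

```text
clock: 4.2
position: [0.5625, 0.3255, 0.2659]
ee_rot: [[0.923, 0.004, 0.385], [-0.385, -0.001, 0.923], [0.004, -1.0, 0.0]]
wrist_force: [0.5, -0.3, -0.8]
width: 0.0426
```

View pics/s2c.png

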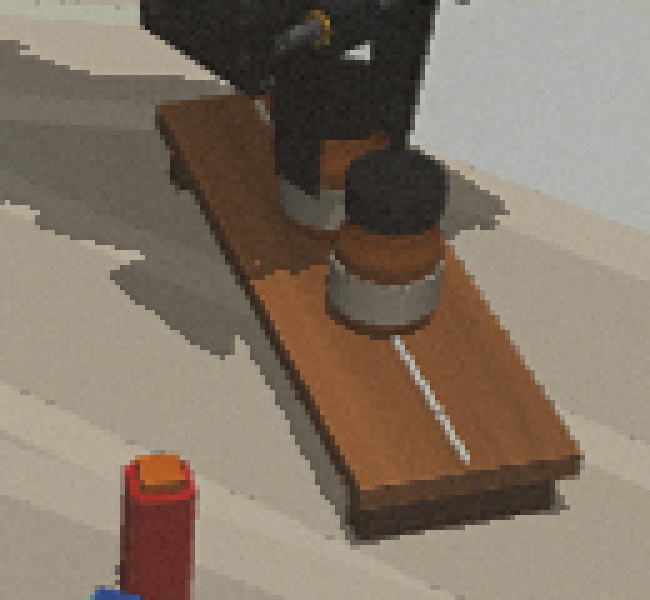

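The jar is held about 14 mm above the board behind jar_home, at crop (315,215). I'll correct the position and lower it.

```bash
python3 -m jog '[[0,0,0,0.002,0.004,0,1],[0,0,0,0,0,0,1],[0,0,0,0,0,-0.004,1],[0,0,0,0,0,-0.004,1],[0,0,0,0,0,0,1]]'
```

```text
clock: 4.75
position: [0.565, 0.3297, 0.2608]
ee_rot: [[0.923, 0.008, 0.385], [-0.385, 0.001, 0.923], [0.007, -1.0, 0.004]]
wrist_force: [-0.7, -1.3, -0.3]
width: 0.0427
```

```bash
python3 -m jog '[[0,0,0,-0.001,0,-0.004,1],[0,0,0,0,0,-0.004,1],[0,0,0,0,0,-0.003,1],[0,0,0,0,0,0,1],[0,0,0,0,0,0,1]]'
```

```text
clock: 5.25
position: [0.564, 0.3298, 0.2519]
ee_rot: [[0.923, 0.011, 0.384], [-0.384, 0.002, 0.923], [0.009, -1.0, 0.006]]
wrist_force: [-0.2, -0.2, -0.5]
width: 0.0426
```

```bash
python3 -m jog '[[0,0,0,0,0,-0.002,1],[0,0,0,0,0,0,1],[0,0,0,0,0,0,1],[0,0,0,0,0,0,1],[0,0,0,0,0,0,1]]'
```

```text
clock: 5.75
position: [0.5641, 0.3298, 0.2515]
ee_rot: [[0.923, 0.012, 0.384], [-0.384, 0.002, 0.923], [0.01, -1.0, 0.007]]
wrist_force: [-1.2, -0.8, 4.8]
width: 0.043
```

Contact, with 4.8 N upward. Opening and rising.

```bash
python3 -m jog '[[0,0,0,0,0,0,0.2],[0,0,0,0,0,0,0],[0,0,0,0,0,0,-0.3],[0,0,0,0,0,0,-0.7],[0,0,0,0,0,0,-1]]';  python3 -m jog '[[0,0,0,0,0,0.01,-1],[0,0,0,0,0,0.03,-1],[0,0,0,0,0,0.04,-1],[0,0,0,0,0,0.04,-1],[0,0,0,0,-0.03,0.03,-1]]'
```

```text
clock: 6.25
position: [0.5641, 0.3298, 0.2504]
ee_rot: [[0.923, 0.011, 0.384], [-0.384, 0.002, 0.923], [0.009, -1.0, 0.006]]
wrist_force: [-0.4, -0.6, -0.1]
width: 0.0659
clock: 6.75
position: [0.5628, 0.3009, 0.4027]
ee_rot: [[0.924, 0.003, 0.382], [-0.382, -0.001, 0.924], [0.003, -1.0, 0.0]]
wrist_force: [0.8, -1.0, 0.4]
width: 0.0953
```

```bash
python3 -m jog '[[0,0,0,0,-0.045,0,-1],[0,0,-8,0,-0.045,0,-1],[0,0,-8,0,-0.045,0,-1],[0,0,-8,-0.003,-0.045,0,-1],[0,0,-8,-0.003,-0.045,0,-1]]';  python3 -m jog '[[0,0,-8,-0.003,-0.045,0,-1],[0,0,-8,-0.003,-0.045,0,-1],[0,0,-8,-0.003,-0.045,0,-1],[0,0,-8,-0.003,-0.045,0,-1],[0,0,-8,-0.003,-0.045,0,-1]]'
python3 - <<'E'
from m2 import *
p=shot('top','t3'); C=cloud(p)
for n,c,z in(('home',(600,294),.1),('b',(564,330),.1)):
    m=np.hypot(C[...,0]*1000-c[0],C[...,1]*1000-c[1])<26
    print(n,circ(C,m,z-.008,z+.008))
cv2.imwrite('pics/t3c.png',cv2.resize(p['color'][150:290,130:270,::-1],None,fx=4,fy=4,interpolation=3))
E
```

```text
clock: 7.25
position: [0.5545, 0.0709, 0.4127]
ee_rot: [[0.571, 0.016, 0.821], [-0.821, -0.005, 0.571], [0.014, -1.0, 0.01]]
wrist_force: [-0.3, 0.1, 0.4]
width: 0.0952
clock: 7.75
position: [0.5363, -0.1629, 0.4175]
ee_rot: [[-0.119, 0.013, 0.993], [-0.993, -0.017, -0.119], [0.016, -1.0, 0.015]]
wrist_force: [1.3, 0.3, 0.3]
width: 0.0952
home (298, array([599.8, 293.5]), 'ext', array([600.3, 293.5]), 'size', array([38.1, 37.8]))
b (304, array([563.5, 330.2]), 'ext', array([563.6, 330.1]), 'size', array([39.4, 37.5]))
```

View pics/t3c.png

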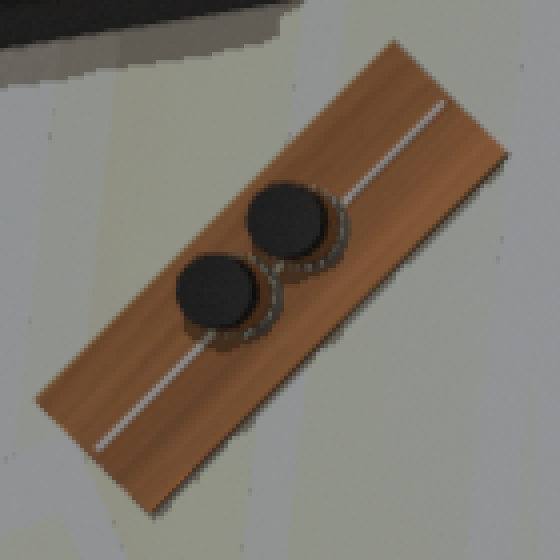

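Both shelf jars are on the line: jar_b at (563.5, 330.2), jar_home unmoved, centres 51.6 mm apart, gap about 7.5 mm. Next, jar_a.

```bash
python3 -m jog '[[0.8,0.7,-2,0.004,-0.04,-0.02,-1],[0,0,0,0.002,-0.03,-0.03,-1],[0,0,0,0,-0.008,-0.01,-1],[0,0,0,0,0,0,-1],[0,0,0,0,0,0,-1]]'
```

```text
clock: 8.3
position: [0.5409, -0.2502, 0.3604]
ee_rot: [[-0.173, 0.005, 0.985], [-0.985, -0.008, -0.173], [0.006, -1.0, 0.006]]
wrist_force: [0.3, 0.3, 0.3]
width: 0.0951
```

```bash
python3 -m jog '[[0.4,0.3,1,0.002,-0.003,0,-1],[0,0,0,0,0,-0.03,-1],[0,0,0,0,0,-0.03,-1],[0,0,0,0,0,-0.02,-1],[0,0,0,0,0,0,-1]]'
```

```text
clock: 8.8
position: [0.5449, -0.2483, 0.2853]
ee_rot: [[-0.144, 0.008, 0.99], [-0.99, -0.004, -0.144], [0.003, -1.0, 0.008]]
wrist_force: [0.9, 0.5, 1.1]
width: 0.095
```

```bash
python3 -m jog '[[0,0,0,-0.002,-0.005,-0.015,-1],[0,0,0,0,0,-0.015,-1],[0,0,0,0,0,-0.01,-1],[0,0,0,0,0,-0.005,-1],[0,0,0,0,0,0,-1]]'
```

```text
clock: 9.3
position: [0.545, -0.2513, 0.2438]
ee_rot: [[-0.139, 0.014, 0.99], [-0.99, -0.007, -0.139], [0.005, -1.0, 0.014]]
wrist_force: [-0.8, 0.0, 1.5]
width: 0.095
```

```bash
python3 -m jog '[[0.4,0.8,0,-0.002,-0.0015,-0.006,-1],[0,0,0,0,0,0,-1],[0,0,0,0,0,0,-1],[0,0,0,0,0,0,-0.5],[0,0,0,0,0,0,0]]'; python3 -m jog '[[0,0,0,0,0,0,0.3],[0,0,0,0,0,0,0.5],[0,0,0,0,0,0,0.6],[0,0,0,0,0,0,1],[0,0,0,0,0,0,1]]'
```

```text
clock: 9.8
position: [0.5432, -0.253, 0.2388]
ee_rot: [[-0.139, 0.0, 0.99], [-0.99, -0.0, -0.139], [0.0, -1.0, 0.0]]
wrist_force: [0.0, -0.0, 0.8]
width: 0.0844
clock: 10.3
position: [0.5432, -0.253, 0.2392]
ee_rot: [[-0.139, 0.001, 0.99], [-0.99, -0.0, -0.139], [0.0, -1.0, 0.001]]
wrist_force: [-1.1, -0.6, -1.1]
width: 0.0444
```

```bash
python3 -m jog '[[0,0,0,0,0,0.03,1],[0,0,0,0,0,0.04,1],[0,0,0,0,0,0.04,1],[0,0,0,0,0.02,0.02,1],[0,0,6,0.005,0.03,0,1]]'; python3 -m jog '[[0,0,8,0.01,0.04,0,1],[0,0,8,0.01,0.045,0,1],[0,0,8,0.01,0.045,0,1],[0,0,8,0.01,0.045,0,1],[0,0,8,0.01,0.045,0,1]]';python3 -m jog '[[0,0,8,0.01,0.045,0,1],[0,0,8,0.01,0.045,0,1],[0,0,8,0.01,0.045,0,1],[0,0,4,0.01,0.04,0,1],[0,0,0,0,0.01,0,1]]'
```

```text
clock: 10.8
position: [0.5471, -0.2042, 0.3722]
ee_rot: [[-0.038, -0.003, 0.999], [-0.999, 0.001, -0.038], [-0.001, -1.0, -0.003]]
wrist_force: [0.3, 0.1, -1.7]
width: 0.0426
clock: 11.3
position: [0.5968, 0.0217, 0.3737]
ee_rot: [[0.631, -0.0, 0.776], [-0.776, -0.001, 0.631], [0.001, -1.0, -0.001]]
wrist_force: [0.4, -0.1, -1.8]
width: 0.0425
clock: 11.8
position: [0.637, 0.2189, 0.3729]
ee_rot: [[0.933, -0.0, 0.361], [-0.361, -0.001, 0.933], [-0.0, -1.0, -0.001]]
wrist_force: [-1.3, -0.9, -1.4]
width: 0.0424
```

```bash
python3 -m jog '[[0,0,-3,0,0.025,0,1],[0,0,0,0,0.01,-0.02,1],[0,0,0,0,0,-0.03,1],[0,0,0,0,0,-0.03,1],[0,0,0,0,0,-0.005,1]]';python3 -m jog '[[0,0,0,0,0,-0.005,1],[0,0,0,0,0,0,1],[0,0,0,0,0,0,1],[0,0,0,0,0,0,1],[0,0,0,0,0,0,1]]'
```

```text
clock: 12.3
position: [0.6357, 0.2563, 0.2857]
ee_rot: [[0.911, 0.0, 0.412], [-0.412, -0.001, 0.911], [0.001, -1.0, -0.001]]
wrist_force: [-0.1, -0.1, -1.3]
width: 0.0425
clock: 12.8
position: [0.6366, 0.2551, 0.2842]
ee_rot: [[0.91, 0.004, 0.415], [-0.415, -0.0, 0.91], [0.003, -1.0, 0.001]]
wrist_force: [-0.2, 0.9, -1.0]
width: 0.0426
```

```bash
python3 -m jog '[[0,0.2,0,-0.0015,0.002,-0.012,1],[0,0,0,0,0,-0.008,1],[0,0,0,0,0,-0.003,1],[0,0,0,0,0,0,1],[0,0,0,0,0,0,1]]'
```

```text
clock: 13.3
position: [0.6348, 0.2573, 0.2596]
ee_rot: [[0.91, 0.0, 0.415], [-0.415, 0.0, 0.91], [0.0, -1.0, 0.0]]
wrist_force: [-0.0, 0.2, -0.8]
width: 0.0427
```

```bash
python3 -m jog '[[0,0,0,0,0,-0.004,1],[0,0,0,0,0,-0.002,1],[0,0,0,0,0,0,1],[0,0,0,0,0,-0.001,1],[0,0,0,0,0,0,1]]'
python3 - <<'E'
from h import *
p=shot('scene','s4'); cv2.imwrite('pics/s4c.png',cv2.resize(p['color'][120:240,340:470,::-1],None,fx=5,fy=5,interpolation=3))
E
```

```text
clock: 13.8
position: [0.635, 0.2573, 0.2544]
ee_rot: [[0.91, 0.002, 0.415], [-0.415, 0.0, 0.91], [0.002, -1.0, 0.001]]
wrist_force: [-0.4, 0.6, -1.5]
width: 0.0423
```

View pics/s4c.png

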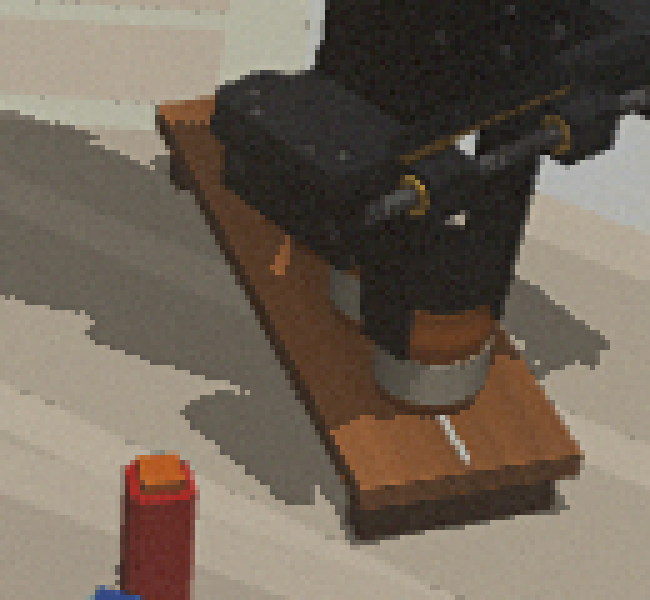

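The jar sits on the line, almost down, with its base at crop (430,405). A couple of mm lower, then release.

```bash
python3 -m jog '[[0,0,0,0,0,-0.0015,1],[0,0,0,0,0,0,1],[0,0,0,0,0,0,1],[0,0,0,0,0,0,1],[0,0,0,0,0,0,1]]'
```

```text
clock: 14.35
position: [0.6352, 0.2572, 0.2542]
ee_rot: [[0.91, 0.004, 0.415], [-0.415, 0.001, 0.91], [0.003, -1.0, 0.002]]
wrist_force: [-1.6, -0.4, 4.1]
width: 0.0426
```

```bash
python3 -m jog '[[0,0,0,0,0,0,0.2],[0,0,0,0,0,0,0],[0,0,0,0,0,0,-0.3],[0,0,0,0,0,0,-0.7],[0,0,0,0,0,0,-1]]';  python3 -m jog '[[0,0,0,0,0,0.01,-1],[0,0,0,0,0,0.03,-1],[0,0,0,0,0,0.04,-1],[0,0,0,0,0,0.04,-1],[0,0,5,-0.01,-0.03,0.02,-1]]'; python3 -m jog '[[0,0,8,-0.025,-0.04,0,-1],[0,0,8,-0.025,-0.04,0,-1],[0,0,8,-0.025,-0.04,0,-1],[0,0,5,-0.025,-0.04,0,-1],[0,0,0,-0.01,-0.02,0,-1]]'
python3 - <<'E'
from m2 import *
p=shot('top','t5'); C=cloud(p)
for n,c,z in(('home',(600,294),.1),('b',(564,330),.1),('a',(635,257),.1)):
    m=np.hypot(C[...,0]*1000-c[0],C[...,1]*1000-c[1])<26
    print(n,circ(C,m,z-.008,z+.008))
cv2.imwrite('pics/t5.png',p['color'][:,:,::-1])
E
```

```text
clock: 14.85
position: [0.6352, 0.2572, 0.2537]
ee_rot: [[0.91, 0.004, 0.415], [-0.415, 0.001, 0.91], [0.003, -1.0, 0.002]]
wrist_force: [-0.3, 0.1, 0.6]
width: 0.066
clock: 15.35
position: [0.6245, 0.2286, 0.3969]
ee_rot: [[0.944, -0.001, 0.331], [-0.331, -0.001, 0.944], [-0.001, -1.0, -0.002]]
wrist_force: [-1.0, -0.7, 0.5]
width: 0.0945
clock: 15.85
position: [0.5087, 0.0435, 0.4048]
ee_rot: [[0.981, 0.01, -0.195], [0.195, 0.002, 0.981], [0.01, -1.0, 0.0]]
wrist_force: [0.2, 0.1, 0.4]
width: 0.0954
home (301, array([599.7, 293.5]), 'ext', array([599.6, 293.3]), 'size', array([38.3, 38.8]))
b (305, array([563.5, 330.1]), 'ext', array([563.6, 330.1]), 'size', array([39.5, 37.3]))
a (296, array([636.9, 255.7]), 'ext', array([637.1, 256. ]), 'size', array([37.6, 38.1]))
```

View pics/t5.png

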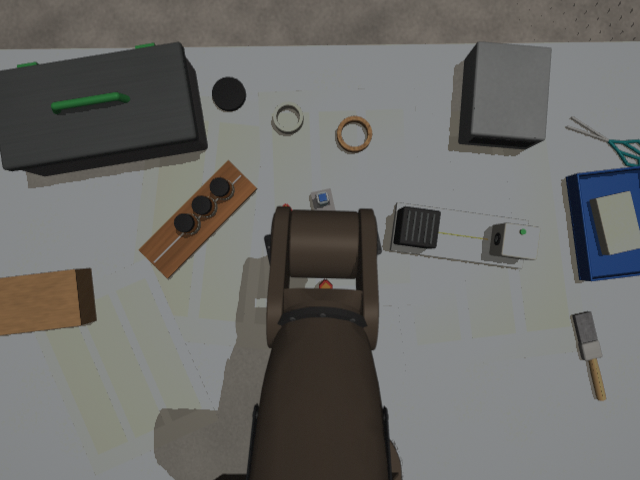

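All three jars stand on the line, with gaps of about 7.5 and 9 mm and jar_home unmoved. Before descending on the cell I'll check how close the decoys are to the fingers.

Run:
```python
exec(open('m2.py').read().split("if __name__")[0])
for b in(box(277,200,297,222),box(358,212,379,234),box(315,276,336,297)):
    P=C[b&(C[...,2]>.045)]*1000; print(np.round(P.mean(0),1),np.round(np.ptp(P,axis=0),1))
t=np.load('pics/t5.npy',allow_pickle=True).item(); D=cloud(t); c=t['color'].astype(int)
m=box(440,225,500,250)&(c[...,0]-c[...,2]>25)&(D[...,2]>.01)&(D[...,2]<.03)
P=D[m][:,:2]*1000; print(len(P),cv2.fitLine(P.astype(np.float32),cv2.DIST_HUBER,0,.01,.01).ravel(),P.min(0),P.max(0))
y=np.array([np.cos(np.radians(81.17)),np.sin(np.radians(81.17))]);x=np.array([y[1],-y[0]])
print('line x in bench',np.round(((P-[529.74,-264.71])@x).mean(),2))
for n,b in(('lamp',box(385,190,448,260)),('det',box(490,215,550,265)),('deck',box(380,190,550,275))):
    print(n,rect(D,b,*( (.013,.026) if n=='deck' else (.09,.11))))
```

```text
[586.3 119.1  90.7] [ 103.5   87.4 1071.5]
[558.3 -55.6  74.9] [  73.8  118.6 1069.4]
[425.5  38.6  93.1] [  88.9   27.9 1069.7]
61 [ 1.5497385e-01  9.8791856e-01  5.2772937e+02 -2.7396680e+02] [ 518.80239674 -327.71771205] [ 536.44562313 -222.03700549]
line x in bench -0.56
lamp (1470, np.float64(100.6), ((545.989501953125, -159.59109497070312), (80.31678009033203, 79.95950317382812), 81.03536224365234))
det (1237, np.float64(100.1), ((513.2450561523438, -370.17230224609375), (78.47773742675781, 70.08515930175781), 81.04373931884766))
deck (3624, np.float64(20.5), ((529.5367431640625, -265.63580322265625), (301.4235534667969, 110.23661804199219), 81.19939422607422))
```

```bash
python3 -m jog '[[0,0.5,0.3,-0.006,-0.014,-0.02,-0.3],[0,0,0,-0.006,-0.012,-0.03,-0.3],[0,0,0,0,0,-0.03,-0.3],[0,0,0,0,0,-0.01,-0.3],[0,0,0,0,0,0,-0.3]]';  python3 -m jog '[[0,0,0,0,0,0,-0.3],[0,0,0,0,0,0,-0.3],[0,0,0,0,0,0,-0.3],[0,0,0,0,0,0,-0.3],[0,0,0,0,0,0,-0.3]]'
```

```text
clock: 16.4
position: [0.4951, 0.0136, 0.3179]
ee_rot: [[0.981, 0.01, -0.194], [0.194, 0.001, 0.981], [0.01, -1.0, -0.001]]
wrist_force: [-0.1, -0.7, 0.7]
width: 0.0634
clock: 16.9
position: [0.4961, 0.0144, 0.322]
ee_rot: [[0.981, 0.016, -0.195], [0.195, 0.001, 0.981], [0.016, -1.0, -0.003]]
wrist_force: [-0.4, 0.1, 0.9]
width: 0.062
```

```bash
python3 -m jog '[[0,0.9,0.3,0.0005,0.0035,-0.02,-0.3],[0,0,0,0,0,-0.015,-0.3],[0,0,0,0,0,-0.005,-0.3],[0,0,0,0,0,0,-0.3],[0,0,0,0,0,0,-0.3]]'
python3 - <<'E'
from h import *
p=shot('scene','s6'); cv2.imwrite('pics/s6c.png',cv2.resize(p['color'][140:300,230:400,::-1],None,fx=3.5,fy=3.5,interpolation=3))
E
```

```text
clock: 17.4
position: [0.497, 0.0182, 0.2827]
ee_rot: [[0.98, 0.003, -0.201], [0.201, 0.0, 0.98], [0.003, -1.0, -0.0]]
wrist_force: [-0.7, -0.2, 0.5]
width: 0.0621
```

View pics/s6c.png

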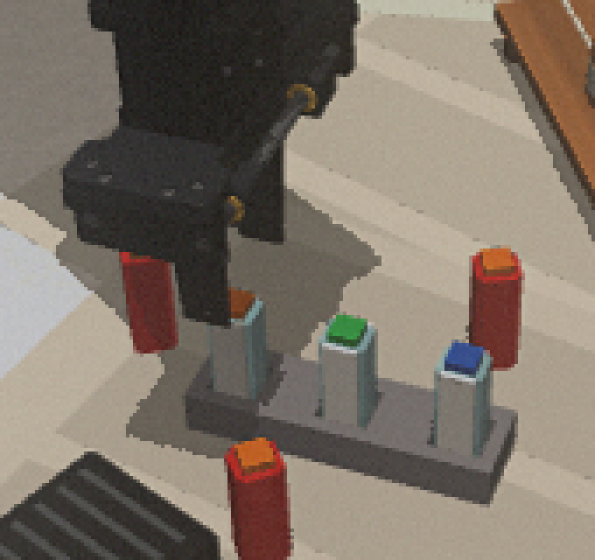

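The fingers straddle the orange-lidded cell at crop (238,340). I'll check the finger's offset along the rack's x against the cell's white face, using the same picture.

Run:
```python
from h import *
p=np.load('pics/s6.npy',allow_pickle=True).item(); D=cloud(p)*1000
a=np.radians(11.5); X=np.array([np.cos(a),np.sin(a)]);Y=np.array([-X[1],X[0]])
d=D[...,:2]-[496.6,17.7]; u=d@X; w=d@Y; z=D[...,2]
c=p['color'].astype(int)
for lo,hi in((95,100),(100,105),(105,110),(110,115)):
    m=(z>lo)&(z<hi)&(abs(u)<40)&(w<-20)&(w>-60); print('finger',lo,m.sum(),np.round(np.percentile(u[m],[0,3,50,97,100]),1) if m.any() else '',np.round(np.median(w[m]),1) if m.any() else '')
for lo,hi in((30,40),(40,50),(50,60),(60,68)):
    m=(z>lo)&(z<hi)&(abs(u)<25)&(w<-9)&(w>-16); print('cell',lo,m.sum(),np.round(np.percentile(u[m],[0,3,50,97,100]),1),np.round(np.median(w[m]),1))
```

```text
finger 95 29 [-11.5 -10.3   2.5  12.   12.8] -34.0
finger 100 18 [-10.8  -9.5   2.   11.6  11.9] -35.7
finger 105 27 [-11.7 -10.2   5.   11.7  11.9] -36.5
finger 110 31 [-10.8 -10.2   0.9  12.5  12.5] -37.8
cell 30 36 [-11.  -10.1  -2.4   7.2   7.8] -10.5
cell 40 38 [-9.7 -9.4 -0.6  7.4  8.9] -10.8
cell 50 34 [-10.9 -10.1  -2.1   7.3   7.4] -10.4
cell 60 31 [-12.3 -10.1  -0.9   7.2   7.3] -10.9
```

```bash
python3 -m jog '[[0,0.2,0,-0.002,-0.0005,-0.006,-0.3],[0,0,0,0,0,-0.015,-0.3],[0,0,0,0,0,-0.015,-0.3],[0,0,0,0,0,-0.008,-0.3],[0,0,0,0,0,0,-0.3]]'
```

```text
clock: 17.95
position: [0.4947, 0.0175, 0.2387]
ee_rot: [[0.98, 0.003, -0.201], [0.201, -0.0, 0.98], [0.003, -1.0, -0.001]]
wrist_force: [0.1, 0.0, 0.0]
width: 0.0615
```

```bash
python3 -m jog '[[0,0.1,0,0,0.0005,-0.007,-0.3],[0,0,0,0,0,-0.003,-0.3],[0,0,0,0,0,0,-0.3],[0,0,0,0,0,0,-0.2],[0,0,0,0,0,0,0]]'; python3 -m jog '[[0,0,0,0,0,0,0.2],[0,0,0,0,0,0,0.3],[0,0,0,0,0,0,0.4],[0,0,0,0,0,0,0.5],[0,0,0,0,0,0,0.6]]'
```

```text
clock: 18.45
position: [0.4949, 0.018, 0.2292]
ee_rot: [[0.98, 0.003, -0.201], [0.201, -0.0, 0.98], [0.003, -1.0, -0.001]]
wrist_force: [-0.1, -0.7, -0.5]
width: 0.0536
clock: 18.95
position: [0.495, 0.018, 0.2298]
ee_rot: [[0.98, 0.004, -0.201], [0.201, -0.0, 0.98], [0.004, -1.0, -0.001]]
wrist_force: [0.2, 0.2, -1.6]
width: 0.024
```

```bash
python3 -m jog '[[0,0,0,0,0,0,1],[0,0,0,0,0,0.01,1],[0,0,0,0,0,0.02,1],[0,0,0,0,0,0.03,1],[0,0,0,0,0,0.04,1]]'; python3 -m jog '[[0,0,0,0,0,0.04,1],[0,0,-4,0,0,0.01,1],[0,0,-7,0,-0.01,0,1],[0,0,-7,0,-0.02,0,1],[0,0,-7,0.003,-0.02,0,1]]'
```

```text
clock: 19.45
position: [0.4941, 0.018, 0.3302]
ee_rot: [[0.98, -0.006, -0.201], [0.201, 0.0, 0.98], [-0.005, -1.0, 0.002]]
wrist_force: [-0.1, -0.4, -0.6]
width: 0.024
clock: 19.95
position: [0.4953, -0.0313, 0.3921]
ee_rot: [[0.97, 0.006, 0.242], [-0.242, -0.001, 0.97], [0.006, -1.0, 0.0]]
wrist_force: [0.1, 0.2, -0.6]
width: 0.0239
```

```bash
python3 -m jog '[[0,0,-8,0.003,-0.025,0,1],[0,0,-8,0.003,-0.025,0,1],[0,0,-8,0.003,-0.025,0,1],[0,0,-8,0.003,-0.025,0,1],[0,0,-8,0.003,-0.025,0,1]]'; python3 -m jog '[[0,0,-8,0.003,-0.025,0,1],[0,0,-8,0.003,-0.025,0,1],[0,0,-8,0.003,-0.025,0,1],[0,0,-8,0.003,-0.015,0,1],[0,0,-6,0.003,-0.01,0,1]]'; python3 -m jog '[[0,0,0,0,0,0,1],[0,0,0,0,0,0,1],[0,0,0,0,0,0,1],[0,0,0,0,0,0,1],[0,0,0,0,0,0,1]]'
```

```text
clock: 20.45
position: [0.5088, -0.16, 0.3963]
ee_rot: [[0.565, 0.006, 0.825], [-0.825, -0.006, 0.565], [0.008, -1.0, 0.001]]
wrist_force: [0.9, 0.5, -1.3]
width: 0.024
clock: 20.95
position: [0.5226, -0.2656, 0.3998]
ee_rot: [[-0.094, 0.001, 0.996], [-0.995, -0.009, -0.094], [0.009, -1.0, 0.002]]
wrist_force: [1.3, -0.2, -0.2]
width: 0.024
clock: 21.45
position: [0.5218, -0.2645, 0.4013]
ee_rot: [[-0.088, 0.001, 0.996], [-0.996, -0.009, -0.088], [0.009, -1.0, 0.002]]
wrist_force: [0.1, -0.8, -0.2]
width: 0.0239
```

```bash
python3 -m jog '[[0.5,0,-3.8,0.0075,-0.001,0,1],[0,0,0,0,0,-0.03,1],[0,0,0,0,0,-0.03,1],[0,0,0,0,0,-0.025,1],[0,0,0,0,0,-0.005,1]]'; python3 -m jog '[[0,0,0,0,0,-0.005,1],[0,0,0,0,0,0,1],[0,0,0,0,0,0,1],[0,0,0,0,0,0,1],[0,0,0,0,0,0,1]]'
```

```text
clock: 21.95
position: [0.5295, -0.2635, 0.3109]
ee_rot: [[-0.15, 0.004, 0.989], [-0.989, -0.003, -0.15], [0.002, -1.0, 0.005]]
wrist_force: [-0.6, -0.1, 0.5]
width: 0.0239
clock: 22.45
position: [0.5302, -0.2634, 0.3089]
ee_rot: [[-0.149, 0.007, 0.989], [-0.989, -0.005, -0.149], [0.003, -1.0, 0.008]]
wrist_force: [-0.1, 0.3, 0.3]
width: 0.0239
```

```bash
python3 -m jog '[[0.3,0.45,-0.3,0,-0.0015,-0.015,1],[0,0,0,0,0,-0.014,1],[0,0,0,0,0,-0.005,1],[0,0,0,0,0,0,1],[0,0,0,0,0,0,1]]';python3 - <<'E'
from h import *
p=shot('scene','s7'); cv2.imwrite('pics/s7c.png',cv2.resize(p['color'][230:480,70:320,::-1],None,fx=2.4,fy=2.4,interpolation=3))
shot('top','t7')
E
```

```text
clock: 22.95
position: [0.5301, -0.2653, 0.2728]
ee_rot: [[-0.155, -0.001, 0.988], [-0.988, 0.001, -0.155], [-0.001, -1.0, -0.001]]
wrist_force: [-0.1, 0.6, -0.1]
width: 0.0241
```

View pics/s7c.png

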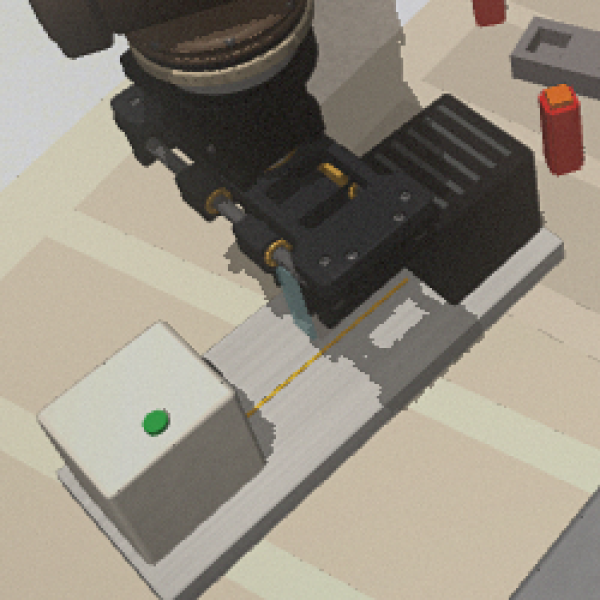

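View pics/t7.png

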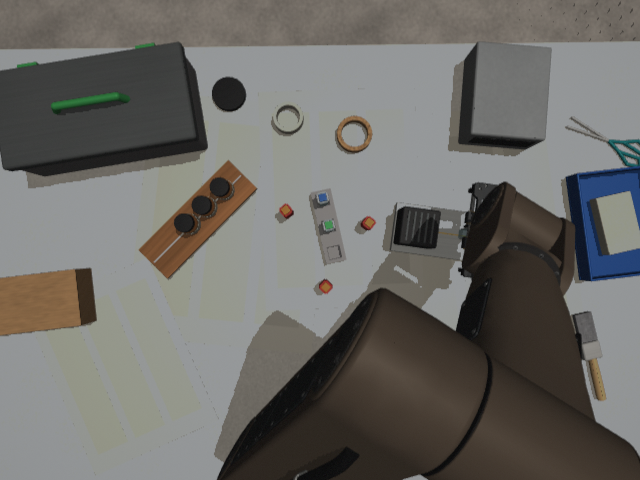

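The cell is in the gap over the yellow line, its clear face showing at crop (295,310). The orange's rack well is now empty; blue and green are still in theirs. I'll measure the cell against the bench in this same scene picture.

```bash
cat > e.py <<'E'
from h import *
import sys
p=np.load('pics/%s.npy'%sys.argv[1],allow_pickle=True).item(); q=np.load('pics/scene0.npy',allow_pickle=True).item()
y=np.array([np.cos(np.radians(81.13)),np.sin(np.radians(81.13))]);x=np.array([y[1],-y[0]])
def bc(P): d=P[...,:2]*1000-[529.7,-264.7]; return d@x,d@y,P[...,2]*1000
# bench in the scene camera
u,v,z=bc(cloud(q)); c=q['color'].astype(int)
m=(abs(z-20.5)<4)&(abs(u)<62)&(abs(v)<160)
print('deck u',np.round(np.percentile(u[m],[.5,99.5]),1),'v',np.round(np.percentile(v[m],[.2,99.8]),1),'z',np.median(z[m]))
m=(abs(u)<45)&(z>97)&(abs(v)<160); 
for n,k in(('lamp',m&(v>40)),('det',m&(v<-40))): print(n,'u',np.round(np.percentile(u[k],[1,99]),1),'v',np.round(np.percentile(v[k],[1,99]),1),np.median(z[k]))
m=(abs(u)<10)&(abs(v)<62)&(abs(z-20)<5)&(c[...,0]-c[...,2]>60)
print('line u',np.round(u[m].mean(),2),m.sum())
u,v,z=bc(cloud(p)); c=p['color'].astype(int)
blue=(c[...,2]>c[...,0]+5)
k=blue&(abs(u)<30)&(abs(v)<30)&(z>40)&(z<90)
print('cell clear n',k.sum(),'u',np.round(np.percentile(u[k],[2,50,98]),1),'v',np.round(np.percentile(v[k],[5,50,95]),1),'z',np.round(np.percentile(z[k],[0,2,98]),1))
for lo in range(45,85,6):
    j=k&(z>=lo)&(z<lo+6)
    if j.sum()>3: print(lo,j.sum(),'u',np.round([u[j].min(),u[j].max()],1),'v',np.round(np.median(v[j]),1))
A=np.c_[u[k],np.ones(k.sum())]; r=np.linalg.lstsq(A,v[k],rcond=None)[0]; print('face yaw deg',np.degrees(np.arctan(r[0])))
vv,uu=np.where(k); print('px',uu.min(),uu.max(),vv.min(),vv.max())
E
python3 e.py s7
```

```text
deck u [-55.9  53.4] v [-149.9  147.1] z 19.82441962841269
lamp u [-39.6  37.7] v [ 67.6 144.8] 100.08265270295458
det u [-35.1  32.5] v [-144.   -70.9] 99.75683569828885
line u -2.4 79
cell clear n 115 u [-10.5   2.8   9. ] v [-12.3 -11.8  -9.8] z [50.2 52.6 88.2]
51 14 u [-7.2  7.7] v -11.8
57 19 u [-11.    8.5] v -11.7
63 21 u [-9.1  9. ] v -11.8
69 17 u [-11.4   9.1] v -11.8
75 21 u [-8.8  9.2] v -11.8
81 15 u [-14.9   8.2] v -11.7
face yaw deg 2.8391530571099435
px 186 201 347 371
```

Run:
```python
import cv2
p=cv2.imread('pics/s7.png'); cv2.imwrite('pics/s7d.png',cv2.resize(p[325:395,165:235],None,fx=8,fy=8,interpolation=0))
```

```text
(no output)
```

View pics/s7d.png

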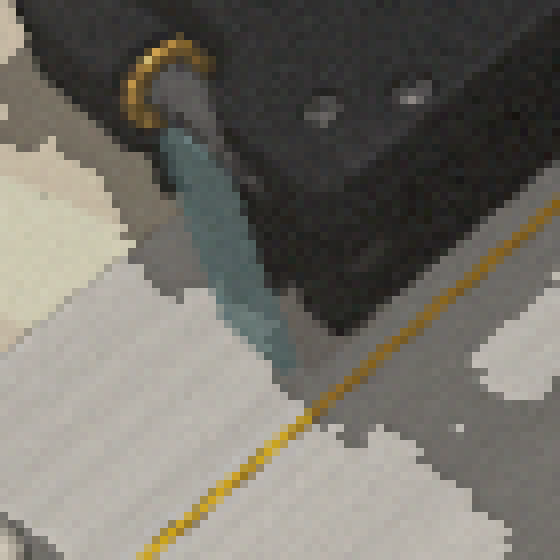

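```bash
python3 -m jog '[[0,0,0,-0.0014,-0.001,-0.001,1],[0,0,0,0,0,0,1],[0,0,0,0,0,0,1],[0,0,0,0,0,0,1],[0,0,0,0,0,0,1]]';python3 - <<'E'
from h import *
shot('scene','s8')
E
python3 e.py s8
python3 - <<'E'
from h import *
y=np.array([np.cos(np.radians(81.13)),np.sin(np.radians(81.13))]);x=np.array([y[1],-y[0]])
p=np.load('pics/s8.npy',allow_pickle=True).item();C=cloud(p);c=p['color'].astype(int)
d=C[...,:2]*1000-[529.7,-264.7];u=d@x;v=d@y;z=C[...,2]*1000
k=(c[...,2]>c[...,0]+5)&(abs(u)<11)&(abs(v+12)<4)&(z>50)&(z<90)
l=cv2.fitLine(np.c_[u[k],v[k]].astype(np.float32),cv2.DIST_WELSCH,0,.01,.01).ravel(); print('yaw',np.degrees(np.arctan(l[1]/l[0])))
E
```

```text
clock: 23.55
position: [0.5287, -0.2664, 0.2733]
ee_rot: [[-0.155, 0.002, 0.988], [-0.988, -0.001, -0.155], [0.0, -1.0, 0.002]]
wrist_force: [0.1, 0.6, -0.4]
width: 0.0239
deck u [-55.9  53.4] v [-149.9  147.1] z 19.82441962841269
lamp u [-39.6  37.7] v [ 67.6 144.8] 100.08265270295458
det u [-35.1  32.5] v [-144.   -70.9] 99.75683569828885
line u -2.4 79
cell clear n 112 u [-10.4   1.2   7.9] v [-13.9 -13.3 -11.5] z [51.3 52.3 89.3]
51 14 u [-9.2  7.3] v -13.1
57 16 u [-10.5   7.8] v -13.4
63 19 u [-9.9  7.4] v -13.4
69 17 u [-10.6   8. ] v -13.2
75 19 u [-10.6   7.3] v -13.3
81 18 u [-9.7  7.5] v -13.3
face yaw deg 2.958895489711893
px 186 200 349 371
yaw 2.169015
```

Run:
```python
from h import *
y=np.array([np.cos(np.radians(81.13)),np.sin(np.radians(81.13))]);x=np.array([y[1],-y[0]])
for n in('s7','s8'):
    p=np.load('pics/%s.npy'%n,allow_pickle=True).item();C=cloud(p);c=p['color'].astype(int)
    d=C[...,:2]*1000-[529.7,-264.7];u=d@x;v=d@y;z=C[...,2]*1000
    k=(c[...,2]>c[...,0]+5)&(abs(u)<14)&(abs(v+12)<4)&(z>50)&(z<90)
    for lo in range(-12,12,3):
        j=k&(u>=lo)&(u<lo+3)
        if j.sum()>2: print(n,lo,j.sum(),np.round([np.median(v[j]),v[j].std()],2))
    k=cv2.erode(k.astype(np.uint8),np.ones((3,3)))>0
    A=np.c_[u[k],z[k]-70,np.ones(k.sum())]; r=np.linalg.lstsq(A,v[k],rcond=None)[0]; print(k.sum(),'yaw,tilt',np.degrees(r[:2]),r[2],'res',(A@r-v[k]).std())
# reference: detector/lamp faces in scene0? lamp -y face
q=np.load('pics/scene0.npy',allow_pickle=True).item();C=cloud(q);d=C[...,:2]*1000-[529.7,-264.7];u=d@x;v=d@y;z=C[...,2]*1000
k=(abs(v-66)<5)&(abs(u)<35)&(z>30)&(z<92); k=cv2.erode(k.astype(np.uint8),np.ones((3,3)))>0
A=np.c_[u[k],z[k]-70,np.ones(k.sum())]; r=np.linalg.lstsq(A,v[k],rcond=None)[0]; print('lamp face',k.sum(),np.degrees(r[:2]),r[2])
```

```text
s7 -12 4 [-11.35   0.2 ]
s7 -9 11 [-11.86   0.11]
s7 -6 16 [-11.92   0.3 ]
s7 -3 16 [-11.94   0.34]
s7 0 14 [-11.91   0.29]
s7 3 17 [-11.79   0.29]
s7 6 34 [-11.03   0.83]
50 yaw,tilt [ 1.1779708  -0.71572163] -11.808368784029701 res 0.3415468654551465
s8 -12 7 [-13.18   0.14]
s8 -9 11 [-13.41   0.25]
s8 -6 19 [-13.52   0.35]
s8 -3 14 [-13.46   0.22]
s8 0 13 [-13.39   0.24]
s8 3 17 [-13.32   0.71]
s8 6 31 [-12.7    0.89]
47 yaw,tilt [ 1.40326053 -0.3873824 ] -13.429873869024613 res 0.3400933499861085
lamp face 500 [ 0.32756008 -2.19755638] 65.66649113856874
```

Square to within about 0.5°, centred in x, and within about 1 mm of midway. Now I'll lower it 1.5 mm to put the window at 70 mm and let it settle.

```bash
python3 -m jog '[[0,0.1,0,0,0.0003,-0.0025,1],[0,0,0,0,0,0,1],[0,0,0,0,0,0,1],[0,0,0,0,0,0,1],[0,0,0,0,0,0,1]]'; python3 -m jog '[[0,0,0,0,0,0,1],[0,0,0,0,0,0,1],[0,0,0,0,0,0,1],[0,0,0,0,0,0,1],[0,0,0,0,0,0,1]]'
```

```text
clock: 24.1
position: [0.5287, -0.266, 0.2704]
ee_rot: [[-0.155, -0.001, 0.988], [-0.988, -0.0, -0.155], [0.001, -1.0, -0.0]]
wrist_force: [-0.6, -0.5, -0.6]
width: 0.0239
clock: 24.6
position: [0.5287, -0.266, 0.2705]
ee_rot: [[-0.155, -0.0, 0.988], [-0.988, -0.001, -0.155], [0.001, -1.0, -0.0]]
wrist_force: [-0.3, 0.1, 0.1]
width: 0.024
```

```bash
python3 -m jog '[[0,0,0,0,0,0.0012,1],[0,0,0,0,0,0,1],[0,0,0,0,0,0,1],[0,0,0,0,0,0,1],[0,0,0,0,0,0,1]]'
python3 - <<'E'
from h import *
p=shot('scene','s9'); cv2.imwrite('pics/s9c.png',cv2.resize(p['color'][325:395,165:235,::-1],None,fx=8,fy=8,interpolation=0))
t=shot('top','t9')
s=robot.get_state(); print(s['clock'],s['position'],np.round(s['joint_vel'],4),np.round(s['ee_rot'],4).tolist())
# bottom edge of the clear face in the picture against the model: bench (u,-12.?,50)
y=np.array([np.cos(np.radians(81.13)),np.sin(np.radians(81.13))]);x=np.array([y[1],-y[0]])
f,cx,cy=K(p)
def proj(u,v,z):
    w=np.array([*(np.array([529.7,-264.7])+u*x+v*y),z])/1000-p['origin']; c=w@np.array(p['orientation']); return np.round([cx+f*c[0]/-c[2],cy-f*c[1]/-c[2]],1)
# scene bias -1.2,-0.7
for z in (48,50,52): print(z,[proj(u-1.2,-12.7-.5,z) for u in(-9,0,9)])
c=p['color'].astype(int); k=(c[...,2]>c[...,0]+5); k[:345]=0;k[385:]=0;k[:,:180]=0;k[:,210:]=0
print([(col,int(np.where(k[:,col])[0].max())) for col in range(184,204) if k[:,col].any()])
E
python3 e.py s9 | tail -12
```

```text
clock: 25.1
position: [0.5287, -0.2661, 0.2719]
ee_rot: [[-0.155, -0.0, 0.988], [-0.988, -0.001, -0.155], [0.001, -1.0, -0.0]]
wrist_force: [-0.1, -0.2, -0.5]
width: 0.0234
25.2 [ 0.52871078 -0.26605947  0.27189155] [ 0.0023  0.001   0.001   0.002   0.0005 -0.0003] [[-0.155, -0.0003, 0.9879], [-0.9879, -0.0006, -0.155], [0.0007, -1.0, -0.0002]]
48 [array([191.9, 366.1]), array([195.9, 369.7]), array([200. , 373.4])]
50 [array([191.6, 365.3]), array([195.6, 368.9]), array([199.7, 372.6])]
52 [array([191.3, 364.5]), array([195.3, 368.1]), array([199.4, 371.8])]
[(184, 345), (185, 346), (186, 349), (187, 354), (188, 355), (189, 358), (190, 360), (191, 363), (192, 365), (193, 366), (194, 367), (195, 368), (196, 368), (197, 369), (198, 370), (199, 371), (200, 371)]
lamp u [-39.6  37.7] v [ 67.6 144.8] 100.08265270295458
det u [-35.1  32.5] v [-144.   -70.9] 99.75683569828885
line u -2.4 79
cell clear n 116 u [-9.8  1.4  7.9] v [-13.6 -13.1 -11.3] z [49.  51.1 88.4]
51 15 u [-9.6  7.6] v -13.0
57 17 u [-9.4  7. ] v -13.1
63 20 u [-9.7  8. ] v -13.1
69 18 u [-10.2   8.2] v -13.1
75 16 u [-9.9  7.8] v -13.2
81 18 u [-9.5  7.8] v -13.2
face yaw deg 2.990309543799171
px 186 200 349 371
```

View pics/s9c.png

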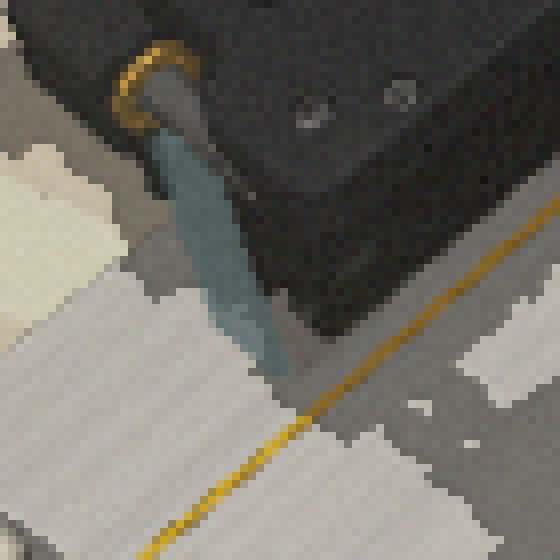

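View pics/t9.png

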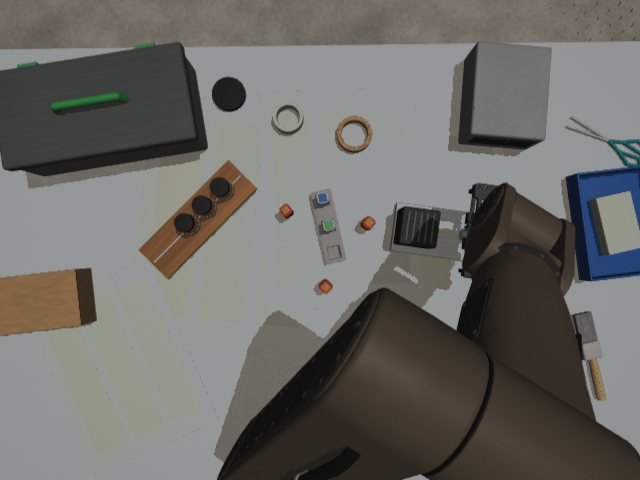

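The cell's bottom edge is where the model puts it (pixel 199,371 for an underside at 50–52 mm). The cell is held in the air, the jar row is intact, and blue and green are in their wells. Handing in.

```bash
python3 -c "
from bench import robot
print(robot.close_job())"
```

```text
the job is handed in; nothing more can be done
None
```

I put both stray jars on the shelf row and handed the job in at about 25 s. The arm was still holding the orange-lidded cell in the beam.

- **Jars:** The row is straight on the white line to about 0.3 mm. The gaps are about 7.5 mm and 9 mm, and jar_home stayed where it was to within measuring noise. The second gap came out about 1.5 mm wider than the other, and I left it.
- **Cell:** I gripped it by its white faces only, with the jaws closed to 24 mm across them. It hangs upright with the window about 70–71 mm above the table. It is centred on the beam to about 1 mm both across it and midway between lamp and detector.
- **Rack:** The blue- and green-lidded cells are still in their wells, and the red look-alikes were not touched.

**Disagreements:**
- The two cameras differ by 1–2 mm. I corrected for this by measuring the cell and the bench in the same camera.
- A raw fit of the clear face gave about 3° of yaw, caused by mixed pixels at its edges. The inner part of the face and the gripper's own angle both say it is square to about 0.5°.

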